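Bed a microscope camera tube in a pair of V-blocks and hold it down

ROBOT

A 6-joint arm with a two-finger parallel gripper is mounted at the origin on the work surface. World frame = base frame: x ahead of the robot, y to its left, z up, the work surface at z = 0. Lengths are in m, angles in rad, forces in N, time in s.
With the tool pointing down it reaches from about 0.275 to 0.75 m from the base axis. Payload 10.2 kg.
Tool frame: the origin (TCP) lies at the very end of the fingers, on their centre line; the grasp point (between the pads) lies 19 mm behind it; z points along the fingers, y is the line along which they close (so a half turn about z gives the same grasp; the last joint's range is limited). The gripper opens to 88 mm and grips with 3 to 60 N. Pads are 18 mm wide; open, the fingers measure 123 mm over their backs; the gripper's body (75 mm by 187 mm) begins 45 mm behind the grasp point.
Start: joints at [0.927, 0.313, 1.498, -0, 1.331, -0.223], TCP at [0.214, 0.479, 0.239] pointing down, gripper open.
Joint ranges: [-2.94, 2.94], [-0.97, 2.17], [0.19, 2.56], [-1.23, 4.37], [0.02, 3.11], [-2.88, 2.88]. Speed limits (rad/s): [2.39, 2.39, 3.01, 3.14, 3.14, 3.14].

INTERFACE

Orientations are given as a unit quaternion [w, x, y, z].
In Python, from bench import robot, get_image, camera_params, ticket, regions_of, mark_of gives the robot as it stands.
- The arm moves only by the tool drive_tool, never from a script. Its argument "steps" is a list of rows, each a list of 3 entries, a list of its own where there are three numbers: the shift along the world's x, y, z in mm, then the turn about the world's z in rad, then the opening, from -1 (shut) to 1 (fully open), so that 0 is half open. In form: [[[dx, dy, dz], twist, hand], ...]. A call has exactly 5 rows; each row is the pose to reach, as a shift and turn from the pose commanded when the call began; what a row does not reach only later rows make up. A row lasts 1/10 s, in which the tool goes at most 50 mm and 8.59 degrees, less where a joint would pass 70% of its speed; a pose out of reach is approached as far as the arm can. A call with a gripper value outside its range is refused whole. The fingers move at their own pace and stop on an object; "squeeze" is the grip in N (left out, the last holds). Time passes only in rows, so rows that repeat a pose let the fingers close, or fill a call up. It gives the time, the measured TCP pose, the force, the opening and the grip force at its end, in the units of the state.
- robot.observe(): the state, without advancing time (a new reading comes with each control period).
- get_image(name): name is "scene" or "top"; returns (picture, depth): 384x512x3 uint8, red, green, blue; 384x512 float32, m along the optical axis (not along the pixel's ray), 0 where there is no reading.
- camera_params(name): a dict with "camera_matrix" (3x3 intrinsics, pixels), "k1" (the pictures are not rectified: a ray, as slopes to the right and down, at radius r is drawn at 1 + k1 r^2 times it, then the intrinsics apply), "R" (3x3) and "t" (3): a world point X has camera coordinates R X + t. Camera axes: x right, y down, z forward; pixel columns grow to the right and rows downward; lengths in m; the calibration is good to about 2 mm. A picture is of the moment at which its call begins. camera_params takes no time and is no camera call.
- ticket.sign_off(): hands the job in; it is judged then, once.
Trained networks look in the newest picture that a camera, given by its name, has taken for a name from the list of things; names that differ only in an ending like _2 or _b are one class to them, and where a whole thing is asked for, a point or a joint stands for the part that bears it (a point fixed in the world has none). Each returns a list of dicts, best first, with "score" (0 to 1); they miss things now and then, are a little off and sometimes report something else, mostly with a low value. They report only what shows in the picture. A call takes as long as a camera call. They do not tell look-alikes from the thing itself.
- regions_of(camera, label): "pixels" (384x512 bool, what is visible of it) and "bbox" ([left, top, right, bottom] in pixels, round what is visible of it).
- mark_of(camera, label): "position" ([column, row] in pixels: a listed point, or the origin of a listed thing).
The state is a dict: "time": time; "joint_positions": joint angles; "qvel": joint speeds; "joint_torque": joint torques, N m; "tool_pos": TCP position; "tcp_rot": TCP orientation; "ft_force": force on the tool from outside, world axes, zero at the start; "moment": the same for the moment, N m; "width": finger opening in m; "gripper_force": force on a finger pad.
Only numpy, scipy, OpenCV 4.12 (cv2) and the standard library are available. Lean on these libraries where they do the work, as an engineer would, in place of code of your own. Each camera call takes 0.05 s, during which the arm holds its last target. There are 200 camera calls.

TASK

The microscope's camera tube, the long lens barrel with the wide collar, is lying in the tool rest of the repair mat. Pick it up and lower it (do not drop it) into the two V-blocks so that it lies along both grooves with the shoulder of its collar butted against the outer end of a block (either end will do), and leave the eyepiece, screwdriver and bottle where they are. Finish while holding it pressed down firmly and evenly on both sides of the V, with about a kilogram's weight and without ramming it, and do not let go: the lens ring is to be tightened while you keep it there.

Things in the scene. Friction and masses are not known exactly. Their poses are not given: they have to be found in the camera images.
- tube: Loose camera tube (lens barrel), 170-340 g: bright metal tube 30 mm dia., 128 mm long, with black collar 40 mm dia., 18 mm long. Origin on its axis; x along the axis to the collar: tube -70 to +58 mm, shoulder (step) at +58, collar to +76, a thread for looks to +80. Centre of mass x = +9. Starts level in the mat's rest, axis 26 mm above the bench.
- cradle: Two equal steel V-blocks in line on a plate 150 x 74 x 8 mm, fixed. Origin: underside of the plate (bench height), midway between the blocks; x along the grooves, z up. Blocks: x 30 to 58 mm and -58 to -30 (outer end faces at +58, -58; 60 mm clear gap), 42 mm wide, tops 48 mm above the bench. Groove: 90 degree V, 32 mm wide at the top, flanks at 45 degrees, bottom line 32 mm above the bench.
- seat (a point): Point of the cradle, at x = y = 0 in its frame and 53.2 mm above the bench: where the tube's origin comes to lie when the tube is seated in both grooves with its shoulder against an outer end face, whichever way round it lies. Axes as the cradle.
- flanks_left: The left (+y of the cradle) halves of both V-blocks, with the sloping flanks that form the left contact line. Part of the cradle, same origin and axes.
- flanks_right: The right (-y of the cradle) halves of both V-blocks, with the flanks that form the right contact line. Part of the cradle, same origin and axes.
- mat: Brick-red silicone repair mat 240 x 260 x 4 mm, fixed; origin at the centre of its underside. Its moulded tool rest is two pads (12 mm along x, 40 mm wide, 7 mm above the mat, at x = -40 and +40 mm, y = -45 mm), each with a bump 6 mm high on either side; the tube lies on them along the mat's x. Between the pads only the flat mat is below the tube.
- eyepiece: Bystander: short black eyepiece standing on the mat, 42 mm in diameter at the foot, 54 mm high; origin at its underside. Leave it alone.
- screwdriver: Bystander: small screwdriver, 140 mm long, lying on the mat along the mat's x, 90 mm from the tube. Leave it alone.
- solvent: Bystander: clear bottle with red cap, 44 mm in diameter, 120 mm high, standing on the bench beyond the work; origin at its underside. Leave it alone.
Not all that is in view belongs to the job. Leave any brown or yellow look-alike of the cradle alone.

How it is judged:
By the outcome, as a careful person would: the job done as asked, in the order asked, and still so for the second after the job is handed in, while the arm keeps its last pose, push and grip.
It also fails if it takes over 45 s, if anything falls off the work surface, if the arm or the gripper's body presses on something with over 40 N, if the wrist force passes 120 N, or if a joint passes its speed limit or range.

## Working session

There is one attempt and no reset: what is moved stays moved. The work goes in short steps, Python scripts to look and compute and a tool call to move; the robot and the scene stay as the last step left them, time stands still between calls to the robot, and variables do not carry over. Pictures are saved under pics/ and viewed, at most 10 in all, crops included, and the job is handed in when it is done.

Besides the shell and the picture viewer there is one more tool, called after ">>>" as name(argument=value, ...) on one line, values as JSON. drive_tool: Moves the arm, as the interface text tells. Its arguments: {"type":"object","properties":{"steps":{"type":"array","items":{"type":"array"}},"squeeze":{"type":"number"}},"required":["steps"]}

```bash
mkdir -p pics; ls
cat > h.py <<'E'
import numpy as np,cv2
from bench import robot,get_image,camera_params,ticket,regions_of,mark_of
def ray(cam,px):
    P=camera_params(cam);K=np.array(P["camera_matrix"],float);R=np.array(P["R"]);t=np.array(P["t"])
    px=np.atleast_2d(np.asarray(px,float))
    u=cv2.undistortPoints(px.reshape(-1,1,2),K,np.array([P["k1"],0,0,0.])).reshape(-1,2)
    return np.c_[u,np.ones(len(u))],R,t
def at_z(cam,px,z):
    d,R,t=ray(cam,px);o=-R.T@t;w=d@R
    return o+w*((z-o[2])/w[:,2])[:,None]
def with_depth(cam,px,dep):
    d,R,t=ray(cam,px);return (d*np.asarray(dep)[:,None]-t)@R
def cloud(cam,dep,mask):
    r,c=np.nonzero(mask&(dep>0));return with_depth(cam,np.c_[c,r],dep[r,c])
def proj(cam,X):
    P=camera_params(cam);return cv2.projectPoints(np.atleast_2d(X).astype(float),cv2.Rodrigues(np.array(P["R"]))[0],np.array(P["t"],float),np.array(P["camera_matrix"],float),np.array([P["k1"],0,0,0.]))[0].reshape(-1,2)
def save(n,im,s=1.5):
    cv2.imwrite("pics/"+n,cv2.resize(im[...,::-1],None,fx=s,fy=s,interpolation=cv2.INTER_CUBIC))
E
python3 - <<'E'
from h import *
np.set_printoptions(precision=4,suppress=True)
for cam in("top","scene"):
    im,d=get_image(cam);save(cam+"1.png",im)
    P=camera_params(cam);print(cam,-np.array(P["R"]).T@P["t"],P["camera_matrix"],P["k1"])
    for l in("tube","cradle","mat","eyepiece","screwdriver","solvent"):
        for r in regions_of(cam,l)[:3]:
            m=np.array(r["pixels"]);X=cloud(cam,d,m)
            print(l,round(r["score"],2),r["bbox"],np.median(X,0) if len(X) else None)
    for l in("seat","cradle","tube"):
        print("mark",l,[(round(r["score"],2),np.round(r["position"],1)) for r in mark_of(cam,l)[:3]])
s=robot.observe();print(s["time"],s["tool_pos"],s["tcp_rot"],s["ft_force"],s["width"])
E
```

```text
pics
top [ 0.2879 -0.0855  1.2877] [[448.0951   0.     259.3023]
 [  0.     448.0951 191.062 ]
 [  0.       0.       1.    ]] 0.03667156507929199
tube 0.76 [175.1, 176.0, 211.0, 227.7] [0.5252 0.1232 0.0387]
cradle 0.97 [360.7, 258.9, 413.5, 317.5] [ 0.313  -0.4337  0.0106]
cradle 0.89 [341.3, 175.0, 377.9, 228.1] [ 0.5553 -0.3576  0.0107]
cradle 0.81 [285.7, 262.3, 341.4, 316.4] [ 0.3038 -0.2269  0.01  ]
mat 0.78 [116.7, 146.3, 234.8, 253.5] [0.526  0.1739 0.0046]
mat 0.38 [269.4, 180.6, 317.7, 237.5] [ 0.5218 -0.1685  0.0099]
eyepiece 0.56 [136.3, 173.1, 155.4, 183.9] [0.5792 0.2515 0.0498]
screwdriver 0.84 [153.8, 182.9, 169.3, 207.7] [0.5356 0.214  0.0272]
solvent 0.78 [233.8, 110.3, 246.7, 138.3] [ 0.7441 -0.0083  0.0793]
mark seat [(0.74, array([359.3, 195.4])), (0.74, array([390.1, 286.7])), (0.65, array([311.6, 285.9]))]
mark cradle [(0.92, array([291.8, 209.1])), (0.87, array([309.6, 288. ])), (0.83, array([383.9, 289.5]))]
mark tube [(0.61, array([189.2, 200.8]))]
scene [0.7753 0.3772 0.8767] [[360.619    0.     260.2156]
 [  0.     360.619  188.7672]
 [  0.       0.       
[... 204 characters left out ...]
5624 -0.3534  0.0109]
cradle 0.74 [218.4, 163.0, 272.8, 197.1] [ 0.527  -0.1626  0.0108]
mat 0.7 [251.6, 231.1, 369.0, 345.9] [0.5413 0.1867 0.0053]
eyepiece 0.79 [299.5, 310.7, 317.6, 332.9] [0.5934 0.2625 0.0482]
screwdriver 0.69 [273.8, 288.0, 331.3, 304.2] [0.5452 0.2196 0.0271]
solvent 0.66 [183.0, 243.4, 205.4, 272.2] [0.7584 0.0089 0.0801]
mark seat [(0.88, array([246.6, 170.3])), (0.75, array([202.2, 128.7])), (0.69, array([300.8, 127.3]))]
mark cradle [(0.89, array([297. , 139.2])), (0.85, array([264.1, 100.7])), (0.77, array([243.7, 179.3]))]
mark tube [(0.81, array([300. , 260.1]))]
1.0 [0.2145 0.4792 0.2387] [0.     0.2089 0.9779 0.    ] [1.0189 0.5568 0.4125] 0.08819933836291766
```

View pics/top1.png

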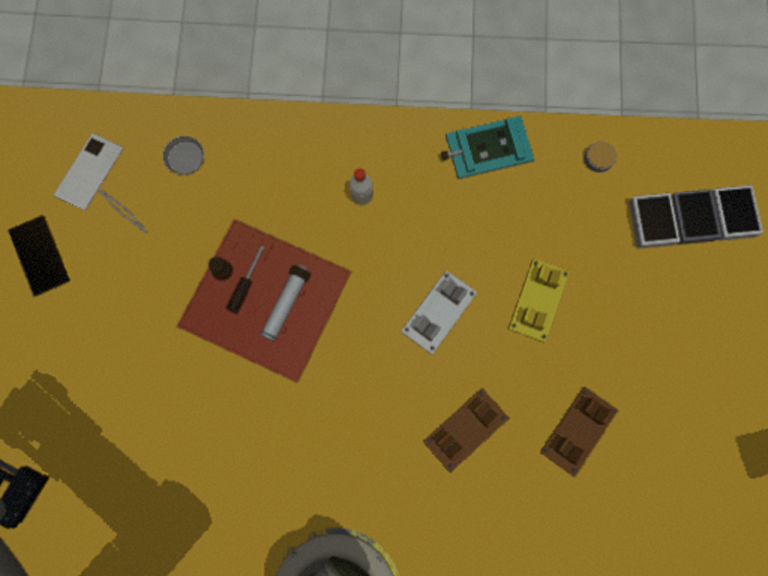

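View pics/scene1.png

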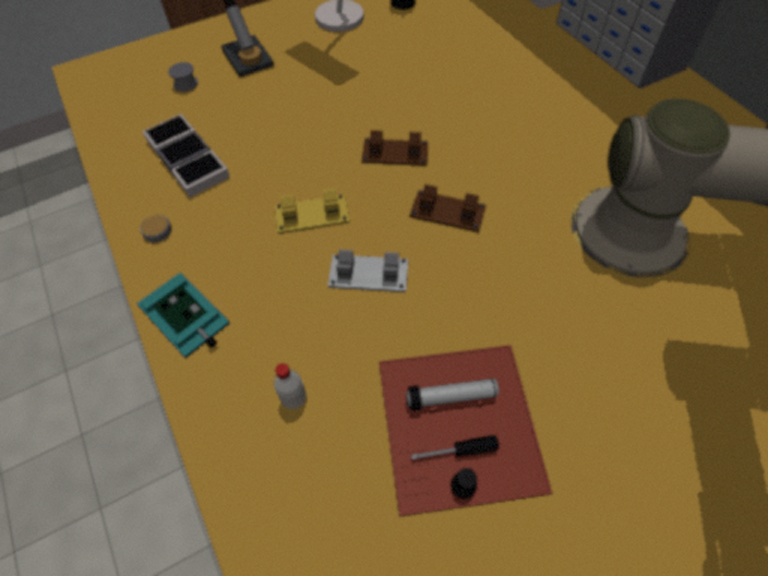

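Candidates for the cradle (top picture, native px): steel-grey at (293,208), yellow at (359,200), brown at (311,286) and brown at (386,287). Only the grey one at (293,208) is bare steel as described, so the others are the look-alikes. I'll confirm it in a crop and fit the tube and cradle models to both views.

```bash
cat > fit.py <<'E'
from h import *
from scipy.optimize import minimize
S=6
def circ(x,r,z0):
    a=np.linspace(0,2*np.pi,24,endpoint=False);return np.c_[np.full(24,x),r*np.cos(a),z0+r*np.sin(a)]
def box(x0,x1,y0,y1,z0,z1): return np.array([[x,y,z] for x in(x0,x1) for y in(y0,y1) for z in(z0,z1)],float)
def tube_parts(z): return [np.r_[circ(-70,15,z),circ(58,15,z)],np.r_[circ(58,20,z),circ(76,20,z)]]
CR=[box(-75,75,-37,37,0,8),box(30,58,-21,21,8,48),box(-58,-30,-21,21,8,48)]
def place(p,q):
    c,s=np.cos(q[2]),np.sin(q[2]);return np.c_[q[0]+(c*p[:,0]-s*p[:,1])/1e3,q[1]+(s*p[:,0]+c*p[:,1])/1e3,p[:,2]/1e3]
def render(cam,parts,q,org,shape):
    m=np.zeros((shape[0]*S,shape[1]*S),np.uint8)
    for p in parts:
        u=(proj(cam,place(p,q))-org+.5)*S-.5
        cv2.fillConvexPoly(m,np.round(cv2.convexHull(u.astype(np.float32))*16).astype(np.int32),1,shift=4)
    return cv2.resize(m.astype(np.float32),(shape[1],shape[0]),interpolation=cv2.INTER_AREA)
def fit(obs,parts,q0):
    # obs: list of (cam, soft mask crop, org)
    def cost(v):
        q=np.array(q0)+np.array(v)*[.004,.004,.04]
        return sum(np.abs(render(c,parts,q,o,m.shape)-m).sum()/m.sum() for c,m,o in obs)
    r=min((minimize(cost,s,method="Nelder-Mead",options=dict(initial_simplex=np.array(s)+np.array([[0,0,0],[2,0,0],[0,2,0],[0,0,2.]])-.5,xatol=.01,fatol=1e-4)) for s in([0,0,0],[.5,-.5,.3])),key=lambda r:r.fun)
    return np.array(q0)+r.x*[.004,.004,.04],r.fun
def crop(im,c,h): 
    x,y=int(c[0])-h,int(c[1])-h;return im[y:y+2*h,x:x+2*h].astype(float),np.array([x,y])
E
python3 - <<'E'
from fit import *
np.set_printoptions(precision=4,suppress=True)
ims={c:get_image(c) for c in("top","scene")}
obsC=[];vis=[]
for cam,cc,ct in(("top",(293,208),(191,201)),("scene",(246,178),(301,263))):
    im=ims[cam][0]; 
    a,o=crop(im,cc,40); bg=np.median(a.reshape(-1,3),0)
    # saturation-based soft mask: grey (steel) vs coloured bench
    sat=(a.max(2)-a.min(2))/(a.max(2)+1)
    print(cam,"bg sat",np.median(sat[:10]),"centre sat",np.median(sat[35:45,35:45]))
    m=np.clip((0.45-sat)/0.2,0,1)
    n,l,st,_=cv2.connectedComponentsWithStats((m>.3).astype(np.uint8)); k=1+np.argmax(st[1:,4])
    m=m*cv2.dilate((l==k).astype(np.uint8),np.ones((3,3)));m=m.astype(np.float32);obsC.append((cam,m,o))
    b,ot=crop(im,ct,40)
    vis+=[np.hstack([a,b,np.repeat(m[...,None]*255,3,2)])]
    np.save(f"pics/{cam}.npy",im)
save("crop1.png",np.vstack(vis).astype(np.uint8),3.2)
p=at_z("top",[[293,208],[305,193],[284,217]],.03);d=p[1]-p[2];q0=[*p[0][:2],np.arctan2(d[1],d[0])]
print(q0)
for ob in([obsC[0]],[obsC[1]],obsC): print(fit(ob,CR,q0))
E
```

```text
top bg sat 0.7142857142857143 centre sat 0.025974025974025976
scene bg sat 0.6344827586206897 centre sat 0.010008169934640522
[np.float64(0.5196228114917685), np.float64(-0.16877808271298136), np.float64(-0.6684251659778413)]
(array([ 0.5259, -0.1689, -0.584 ]), np.float64(0.017076414078474045))
(array([ 0.5264, -0.1693, -0.5845]), np.float64(0.03057819791138172))
(array([ 0.526 , -0.169 , -0.5848]), np.float64(0.04901255667209625))
```

View pics/crop1.png

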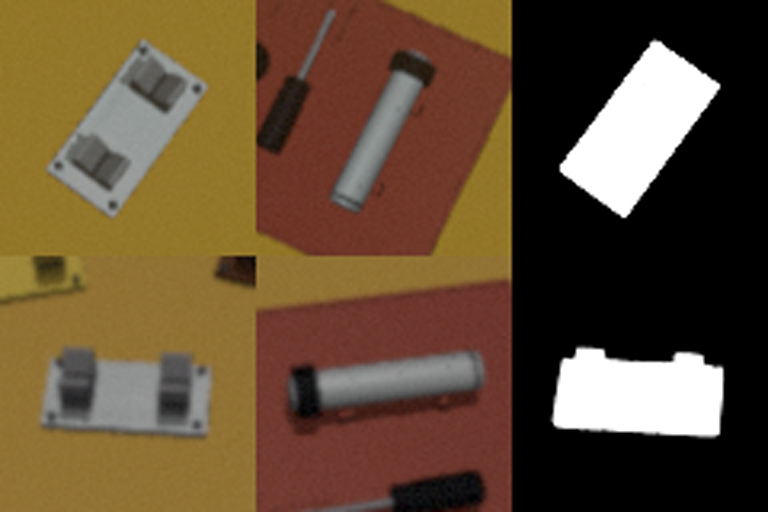

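The crop confirms it: the bare-steel cradle with two V-blocks is at top (293,208). The tube's black collar is at about top (204,181), its tail at about (180,223). The two cameras put the cradle within 0.7 mm of each other. Next is the tube.

Run:
```python
from fit import *
np.set_printoptions(precision=4,suppress=True)
obs=[];vis=[];obsB=[]
parts=tube_parts(26)+[np.r_[circ(76,17,26),circ(80,17,26)]]
for cam,ct in(("top",(191,201)),("scene",(301,263))):
    im=np.load(f"pics/{cam}.npy");a,o=crop(im,ct,40)
    sat=(a.max(2)-a.min(2))/(a.max(2)+1)
    mb=np.clip((.42-sat)/.2,0,1)*np.clip((a.max(2)-55)/40,0,1)
    rb=a[...,0]-a[...,2];bg=np.median(rb[35:45,:]);mf=np.clip((.72*bg-rb)/(.35*bg),0,1)
    print(cam,bg)
    out=[]
    for m in(mb,mf):
        n,l,st,_=cv2.connectedComponentsWithStats((m>.3).astype(np.uint8));k=l[40,40]
        out.append((m*cv2.dilate((l==k).astype(np.uint8),np.ones((3,3)))).astype(np.float32))
    obsB.append((cam,out[0],o));obs.append((cam,out[1],o))
p=at_z("top",[[191,201],[204,181],[180,223]],.026);d=p[1]-p[2];q0=[*p[0][:2],np.arctan2(d[1],d[0])]
print(q0)
for nm,ob,pt in(("barrel",obsB,parts[:1]),("full",obs,parts)):
    for o in([ob[0]],[ob[1]],ob):
        q,c=fit(o,pt,q0);print(nm,q,c)
    for c,m,oo in ob: vis.append(np.vstack([m,render(c,pt,q,oo,m.shape)]))
save("m1.png",np.repeat((np.hstack(vis)*255).astype(np.uint8)[...,None],3,2),2.4)
```

```text
top 69.0
scene 0.0
[np.float64(0.5257202628590415), np.float64(0.12375605942249693), np.float64(-0.43413875626456866)]
barrel [ 0.5207  0.1286 -0.3839] 0.05088060349225998
barrel [ 0.5199  0.1289 -0.38  ] 0.08681393414735794
barrel [ 0.5202  0.1288 -0.383 ] 0.14144077897071838<stdin>:9: RuntimeWarning: divide by zero encountered in divide
<stdin>:9: RuntimeWarning: invalid value encountered in divide
Traceback (most recent call last):
  File "fit.py", line 22, in fit
    r=min((minimize(cost,s,method="Nelder-Mead",options=dict(initial_simplex=np.array(s)+np.array([[0,0,0],[2,0,0],[0,2,0],[0,0,2.]])-.5,xatol=.01,fatol=1e-4)) for s in([0,0,0],[.5,-.5,.3])),key=lambda r:r.fun)
  File "fit.py", line 22, in <genexpr>
    r=min((minimize(cost,s,method="Nelder-Mead",options=dict(initial_simplex=np.array(s)+np.array([[0,0,0],[2,0,0],[0,2,0],[0,0,2.]])-.5,xatol=.01,fatol=1e-4)) for s in([0,0,0],[.5,-.5,.3])),key=lambda r:r.fun)
           ~~~~~~~~^^^^^^^^^^^^^^^^^^^^^^^^^^^^^^^^^^^^^^^^^^^^^^^^^^^^^^^^^^^^^^^^^^^^^^^^^^^^^^^^^^^^^^^^^^^^^^^^^^^^^^^^^^^^^^^^^^^^^^^^^^^^^^^^^^^^^^^^^^^^
  File "fit.py", line 21, in cost
    return sum(np.abs(render(c,parts,q,o,m.shape)-m).sum()/m.sum() for c,m,o in obs)
  File "fit.py", line 21, in <genexpr>
    return sum(np.abs(render(c,parts,q,o,m.shape)-m).sum()/m.sum() for c,m,o in obs)
                      ~~~~~~^^^^^^^^^^^^^^^^^^^^^
  File "fit.py", line 14, in render
    u=(proj(cam,place(p,q))-org+.5)*S-.5
       ~~~~^^^^^^^^^^^^^^^^
  File "h.py", line 16, in proj
    P=camera_params(cam);return cv2.projectPoints(np.atleast_2d(X).astype(float),cv2.Rodrigues(np.array(P["R"]))[0],np.array(P["t"],float),np.array(P["camera_matrix"],float),np.array([P["k1"],0,0,0.]))[0].reshape(-1,2)
ValueError: time passes only in moves, steps and waits
```

Both cameras agree on the tube too: origin (0.520, 0.129), yaw -0.383, collar towards +x. The cradle is at (0.526, -0.169), yaw -0.585. I'll grasp at tube x = +6, so TCP target (0.5256, 0.1268), with a twist of +0.038.

>>> drive_tool(steps=[[[31, -35, -8], 0.01, 0.4], [[62, -70, -16], 0.02, 0.4], [[93, -106, -24], 0.03, 0.4], [[124, -141, -32], 0.038, 0.4], [[156, -176, -40], 0.038, 0.4]], squeeze=25)

```text
time: 1.6
tool_pos: [0.3714, 0.3017, 0.1986]
tcp_rot: [0.0, 0.19, 0.982, 0.0]
ft_force: [0.7, 1.6, -0.5]
width: 0.0619
gripper_force: 0.0
```

>>> drive_tool(steps=[[[31, -35, -14], 0, 0.4], [[62, -70, -28], 0, 0.4], [[93, -106, -42], 0, 0.4], [[124, -141, -56], 0, 0.4], [[155, -176, -70], 0, 0.4]])

```text
time: 2.1
tool_pos: [0.5266, 0.1255, 0.1283]
tcp_rot: [0.0, 0.19, 0.982, 0.0]
ft_force: [0.7, 1.0, 0.1]
width: 0.0621
gripper_force: 0.0
```

>>> drive_tool(steps=[[[0, 0, -10], 0, 0.4], [[0, 0, -20], 0, 0.4], [[0, 0, -35], 0, 0.4], [[0, 0, -45], 0, 0.4], [[0, 0, -45], 0, 0.4]])

```text
time: 2.6
tool_pos: [0.5243, 0.1281, 0.0827]
tcp_rot: [-0.001, 0.19, 0.982, -0.0]
ft_force: [0.2, 0.7, 0.7]
width: 0.0615
gripper_force: 0.0
```

>>> drive_tool(steps=[[[0, 0, -20], 0, 0.4], [[0, 0, -40], 0, 0.4], [[0, 0, -60], 0, 0.4], [[0, 0, -70], 0, 0.4], [[0, 0, -75], 0, 0.4]])

```text
time: 3.1
tool_pos: [0.5253, 0.1276, 0.0085]
tcp_rot: [-0.0, 0.19, 0.982, -0.0]
ft_force: [-0.0, -0.4, -0.2]
width: 0.0611
gripper_force: 0.0
```

Run:
```python
from h import *
im,d=get_image("scene");a=im[205:305,235:365];save("g1.png",a,6)
s=robot.observe();print(s["time"],s["tool_pos"],s["ft_force"])
```

```text
3.15 [0.5252809  0.1274508  0.00829703] [-0.2322442   0.83448043 -0.43159569]
```

View pics/g1.png

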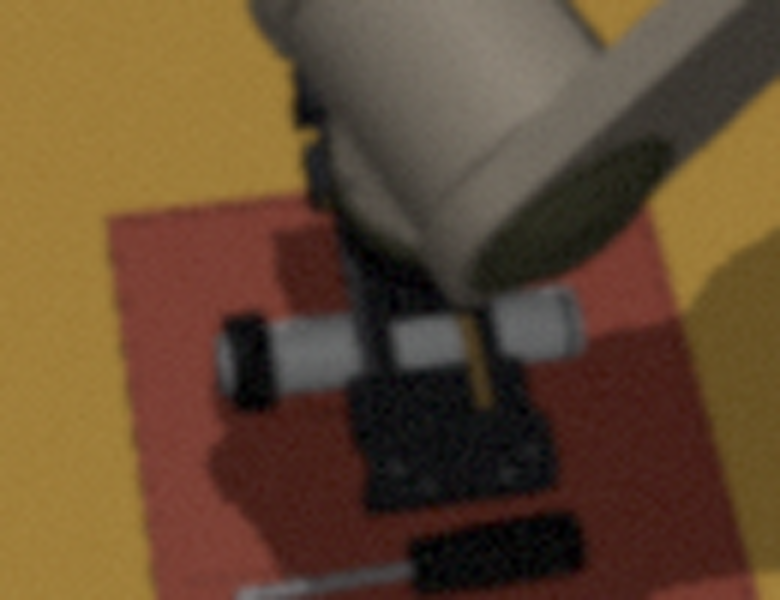

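The fingers straddle the barrel between the rests, clear of the screwdriver, so I'll close.

>>> drive_tool(steps=[[[0, 0, 0], 0, -1], [[0, 0, 0], 0, -1], [[0, 0, 0], 0, -1], [[0, 0, 0], 0, -1], [[0, 0, 0], 0, -1]], squeeze=40)

```text
time: 3.65
tool_pos: [0.526, 0.1277, 0.0093]
tcp_rot: [0.001, 0.19, 0.982, 0.001]
ft_force: [0.9, 3.4, 2.3]
width: 0.0285
gripper_force: 40.0
```

>>> drive_tool(steps=[[[0, 0, 0], 0, -1], [[0, 0, 0], 0, -1], [[0, 0, 1], 0, -1], [[0, 0, 3], 0, -1], [[0, 0, 8], 0, -1]])

```text
time: 4.15
tool_pos: [0.5248, 0.1269, 0.0163]
tcp_rot: [-0.001, 0.19, 0.982, -0.0]
ft_force: [0.9, -1.0, -2.6]
width: 0.0286
gripper_force: 40.0
```

>>> drive_tool(steps=[[[0, 0, 10], 0, -1], [[0, 0, 25], 0, -1], [[0, 0, 45], 0, -1], [[1, -10, 65], -0.01, -1], [[2, -30, 75], -0.03, -1]])

```text
time: 4.65
tool_pos: [0.5279, 0.0975, 0.094]
tcp_rot: [0.001, 0.204, 0.979, 0.0]
ft_force: [0.4, 0.7, -2.6]
width: 0.0287
gripper_force: 40.0
```

>>> drive_tool(steps=[[[1, -30, 0], -0.03, -1], [[2, -65, 0], -0.06, -1], [[3, -100, 0], -0.09, -1], [[5, -135, 0], -0.12, -1], [[6, -170, 0], -0.15, -1]])

```text
time: 5.15
tool_pos: [0.5333, -0.0744, 0.0925]
tcp_rot: [0.0, 0.278, 0.96, -0.0]
ft_force: [0.5, -0.4, -1.8]
width: 0.029
gripper_force: 40.0
```

>>> drive_tool(steps=[[[1, -35, 0], -0.01, -1], [[2, -65, 0], -0.022, -1], [[2, -90, 0], -0.022, -1], [[2, -103, 0], -0.022, -1], [[2, -103, 0], -0.022, -1]])

```text
time: 5.65
tool_pos: [0.5353, -0.1769, 0.092]
tcp_rot: [0.0, 0.289, 0.957, -0.0]
ft_force: [-0.5, 0.6, -2.7]
width: 0.0288
gripper_force: 40.0
```

Run:
```python
from h import *
np.set_printoptions(precision=4,suppress=True)
im,d=get_image("scene");save("p1.png",im[90:240,160:360],3.9)
s=robot.observe();print(s["time"],s["tool_pos"],s["tcp_rot"],s["ft_force"],s["moment"],s["width"])
```

```text
5.7 [ 0.5353 -0.1756  0.0919] [-0.0001  0.2886  0.9574  0.0001] [ 0.468   0.4844 -1.7434] [ 0.0405  0.036  -0.0522] 0.02898589267515759
```

View pics/p1.png

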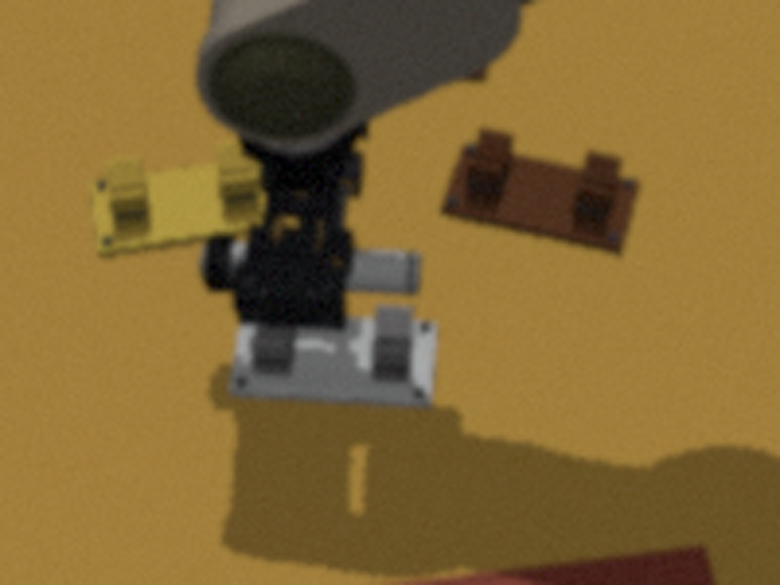

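The tube is held level above the steel cradle and lined up with it, collar at scene (214,158), tail end at (268,160). I'll check the axial position in hand by projecting the expected ends.

Run:
```python
from fit import *
np.set_printoptions(precision=2,suppress=True)
y=-.5854;u=np.array([np.cos(y),np.sin(y)])
for off in(0,6,12):
    q=[*(np.array([.5355,-.1760])-off/1e3*u),y]
    for z in (109.2,):
        t=proj("scene",place(circ(-70,15,z),q));c=proj("scene",place(circ(76,20,z),q))
        print(off,"tail max col",t[:,0].max(),"rows",t[:,1].min(),t[:,1].max(),"collar min col",c[:,0].min())
```

```text
0 tail max col 265.8260349126602 rows 154.70996865024551 165.8251625364543 collar min col 210.16499446917695
6 tail max col 268.04267005464044 rows 154.83307870824254 165.95116739801378 collar min col 212.40473645634438
12 tail max col 270.2641062929806 rows 154.95635654906056 166.0773091141509 collar min col 214.646221209412
```

The projection matches a 6 mm offset. Lowering now, fast to about 6 mm above the seat, then creeping.

>>> drive_tool(steps=[[[0, 0, -12], 0, -1], [[0, 0, -26], 0, -1], [[0, 0, -38], 0, -1], [[0, 0, -46], 0, -1], [[0, 0, -50], 0, -1]])

```text
time: 6.2
tool_pos: [0.5351, -0.1753, 0.0404]
tcp_rot: [-0.001, 0.288, 0.958, 0.0]
ft_force: [0.6, 0.5, -1.9]
width: 0.0286
gripper_force: 40.0
```

>>> drive_tool(steps=[[[0, 0, -1], 0, -1], [[0, 0, -2], 0, -1], [[0, 0, -3], 0, -1], [[0, 0, -4], 0, -1], [[0, 0, -4], 0, -1]])

```text
time: 6.7
tool_pos: [0.5359, -0.1758, 0.0384]
tcp_rot: [0.001, 0.288, 0.958, -0.0]
ft_force: [0.1, 2.1, 4.5]
width: 0.0288
gripper_force: 40.0
```

>>> drive_tool(steps=[[[0.3, 0.4, 0], 0, -1], [[0.6, 0.8, 0], 0, -1], [[0.6, 0.8, 0], 0, -1], [[0.6, 0.8, 0], 0, -1], [[0.6, 0.8, 0], 0, -1]])

```text
time: 7.2
tool_pos: [0.5361, -0.175, 0.0377]
tcp_rot: [0.0, 0.288, 0.958, 0.0]
ft_force: [-0.1, 0.3, -1.2]
width: 0.0287
gripper_force: 40.0
```

```bash
cat > o.py <<'E'
from h import *
np.set_printoptions(precision=3,suppress=True)
y=-.5854;c,s=np.cos(y),np.sin(y);B=np.array([[c,s,0],[-s,c,0],[0,0,1]])
F=[];M=[];T=[]
for i in range(4):
    get_image("top");o=robot.observe();F.append(o["ft_force"]);M.append(o["moment"]);T.append(o["tool_pos"])
print(o["time"],"F cradle",B@np.mean(F,0),"sd",np.std(F,0),"M cradle",B@np.mean(M,0),"pos in cradle mm",1e3*(B@(np.mean(T,0)-[.526,-.169,0])))
E
python3 o.py
```

```text
7.4 F cradle [ 1.224  1.101 -0.814] sd [0.293 0.58  0.281] M cradle [ 0.149 -0.113 -0.006] pos in cradle mm [11.741  0.593 37.681]
```

>>> drive_tool(steps=[[[0, 0, -0.3], 0, -1], [[0, 0, -0.6], 0, -1], [[0, 0, -1], 0, -1], [[0, 0, -1], 0, -1], [[0, 0, -1], 0, -1]])

```text
time: 7.9
tool_pos: [0.5363, -0.1749, 0.0374]
tcp_rot: [0.0, 0.288, 0.958, 0.0]
ft_force: [-0.6, 3.2, 6.5]
width: 0.0286
gripper_force: 40.0
```

```bash
python3 o.py
```

```text
8.1 F cradle [-2.086  1.851  6.814] sd [0.237 0.225 0.484] M cradle [ 0.197  0.322 -0.042] pos in cradle mm [11.863  0.775 37.379]
```

>>> drive_tool(steps=[[[0.3, 0.4, 0], 0, -1], [[0.3, 0.4, 0], 0, -1], [[0.3, 0.4, 0], 0, -1], [[0.3, 0.4, 0], 0, -1], [[0.3, 0.4, 0], 0, -1]])

```text
time: 8.6
tool_pos: [0.5366, -0.1746, 0.037]
tcp_rot: [0.0, 0.288, 0.958, -0.0]
ft_force: [0.3, 1.3, 6.4]
width: 0.0286
gripper_force: 40.0
```

```bash
python3 o.py
```

```text
8.8 F cradle [-0.769  1.609  6.14 ] sd [0.973 0.358 0.234] M cradle [0.155 0.13  0.015] pos in cradle mm [11.908  1.152 37.022]
```

>>> drive_tool(steps=[[[0.2, 0.3, 0.4], 0, -1], [[-0.6, 0.9, 0.4], 0, -1], [[-1.5, 1.4, 0.4], 0, -1], [[-2.3, 2.0, 0.4], 0, -1], [[-3.1, 2.5, 0.4], 0, -1]])

```text
time: 9.3
tool_pos: [0.533, -0.172, 0.0369]
tcp_rot: [-0.0, 0.288, 0.958, 0.0]
ft_force: [0.7, 0.2, -0.3]
width: 0.0289
gripper_force: 40.0
```

```bash
python3 o.py
```

```text
9.5 F cradle [-0.265  0.382 -1.74 ] sd [0.476 0.369 0.55 ] M cradle [0.06  0.061 0.017] pos in cradle mm [ 7.382  1.378 36.906]
```

>>> drive_tool(steps=[[[0, 0, -0.3], 0, -1], [[0, 0, -0.6], 0, -1], [[0, 0, -1], 0, -1], [[0, 0, -1], 0, -1], [[0, 0, -1], 0, -1]])

```text
time: 10.0
tool_pos: [0.5334, -0.172, 0.0365]
tcp_rot: [0.0, 0.288, 0.958, 0.0]
ft_force: [-1.6, 2.5, 5.1]
width: 0.0289
gripper_force: 40.0
```

```bash
python3 o.py
```

```text
10.2 F cradle [-3.403  2.455  5.488] sd [0.196 0.252 0.533] M cradle [ 0.238  0.466 -0.014] pos in cradle mm [ 7.805  1.644 36.517]
```

>>> drive_tool(steps=[[[0.3, 0.4, 0.3], 0, -1], [[0.6, 0.8, 0.3], 0, -1], [[0.1, 1.1, 0.3], 0, -1], [[-0.3, 1.4, 0.3], 0, -1], [[-0.3, 1.4, 0.3], 0, -1]])

```text
time: 10.7
tool_pos: [0.5334, -0.1716, 0.0366]
tcp_rot: [0.001, 0.288, 0.958, -0.001]
ft_force: [-0.2, -5.1, -0.1]
width: 0.0284
gripper_force: 40.0
```

```bash
python3 o.py
```

```text
10.9 F cradle [ 2.523 -4.509  0.844] sd [0.189 0.289 0.357] M cradle [-0.755 -0.387 -0.024] pos in cradle mm [ 7.582  1.906 36.581]
```

>>> drive_tool(steps=[[[-0.3, -0.5, 0], 0, -1], [[-0.7, -0.2, 0], 0, -1], [[-1.2, 0, 0], 0, -1], [[-1.2, 0, 0], 0, -1], [[-1.2, 0, 0], 0, -1]])

```text
time: 11.4
tool_pos: [0.5319, -0.1708, 0.0365]
tcp_rot: [0.0, 0.288, 0.958, -0.0]
ft_force: [1.5, -3.4, 0.4]
width: 0.0288
gripper_force: 40.0
```

```bash
python3 o.py
```

```text
11.6 F cradle [ 2.585 -1.911  0.838] sd [0.308 0.305 0.07 ] M cradle [-0.224 -0.455 -0.07 ] pos in cradle mm [ 5.902  1.804 36.511]
```

>>> drive_tool(steps=[[[-0.5, 0.1, 0], 0, -1], [[-0.9, 0.4, 0], 0, -1], [[-1.3, 0.7, 0], 0, -1], [[-1.3, 0.7, 0], 0, -1], [[-1.3, 0.7, 0], 0, -1]])

```text
time: 12.1
tool_pos: [0.5306, -0.1699, 0.0365]
tcp_rot: [0.0, 0.288, 0.958, 0.0]
ft_force: [3.5, -1.7, 1.7]
width: 0.0285
gripper_force: 40.0
```

```bash
python3 o.py
```

```text
12.3 F cradle [3.058 1.273 1.845] sd [0.182 0.684 0.118] M cradle [ 0.157 -0.448 -0.075] pos in cradle mm [ 4.286  1.756 36.483]
```

>>> drive_tool(steps=[[[-0.4, 0.3, 0], 0, -1], [[-0.8, 0.5, 0], 0, -1], [[-1.2, 0.8, 0], 0, -1], [[-1.2, 0.8, 0], 0, -1], [[-1.2, 0.8, 0], 0, -1]])

```text
time: 12.8
tool_pos: [0.5305, -0.1699, 0.0366]
tcp_rot: [0.002, 0.288, 0.958, -0.0]
ft_force: [10.2, -3.3, -3.5]
width: 0.0286
gripper_force: 40.0
```

```bash
python3 o.py
python3 - <<'E'
from h import *
im,d=get_image("scene");np.save("pics/s2.npy",im);save("p2.png",im[130:210,200:290],8)
im,d=get_image("top");np.save("pics/t2.npy",im)
E
```

```text
13.0 F cradle [10.541  2.303 -3.364] sd [0.293 0.515 0.204] M cradle [ 0.346 -1.58  -0.018] pos in cradle mm [ 4.235  1.721 36.569]
```

View pics/p2.png

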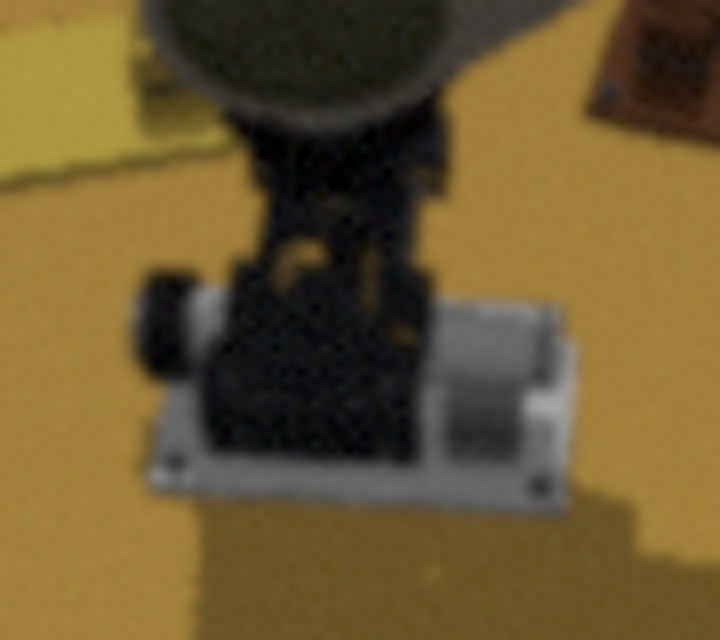

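The collar now meets a hard stop: axial force is 10 N with no motion. In the picture the collar is at scene (221,171), the tail end at about (269,171). I'll check that against the model projected at the seat.

Run:
```python
from fit import *
y=-.5854;im=np.load("pics/s2.npy");a=cv2.resize(im[130:210,200:290],None,fx=8,fy=8,interpolation=cv2.INTER_CUBIC).copy()
def dr(p,col):
    for P in p:
        u=(proj("scene",P)-[200,130]+.5)*8-.5
        cv2.polylines(a,[cv2.convexHull(u.astype(np.float32)).astype(np.int32)],True,col,1)
q=[.526,-.169,y]
dr([place(p,q) for p in CR],(0,255,0))
dr([place(p,q) for p in tube_parts(53.2)],(255,0,0))
save("p3.png",a,1)
```

```text
(no output)
```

View pics/p3.png

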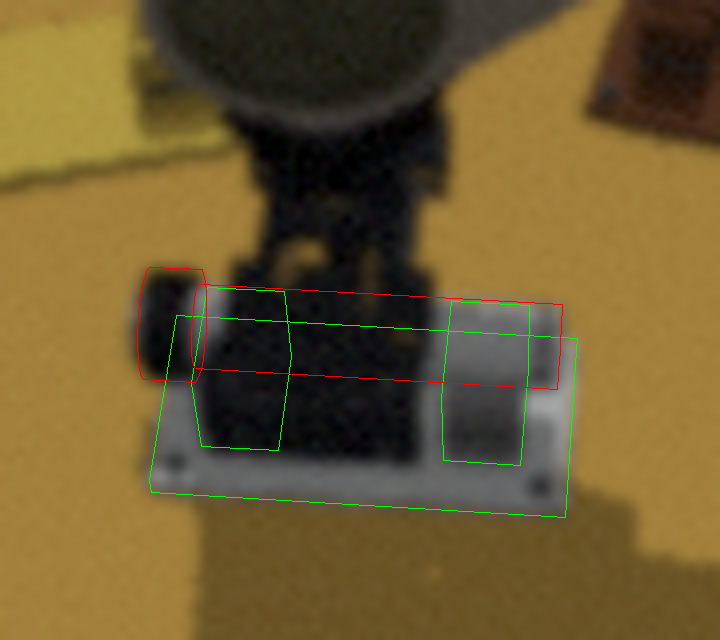

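The model laid over the seat matches the picture within about 1 px, with the tube in both grooves and the collar at the +58 end face. Now I'll press down and balance the sideways force.

>>> drive_tool(steps=[[[0.1, 0.2, -0.3], 0, -1], [[0.2, 0.4, -0.6], 0, -1], [[0.2, 0.4, -0.9], 0, -1], [[0.2, 0.4, -0.9], 0, -1], [[0.2, 0.4, -0.9], 0, -1]])

```text
time: 13.6
tool_pos: [0.5306, -0.1699, 0.0365]
tcp_rot: [0.002, 0.288, 0.958, -0.001]
ft_force: [5.2, -4.4, 5.8]
width: 0.0288
gripper_force: 40.0
```

```bash
python3 o.py
```

```text
13.8 F cradle [ 6.937 -1.241  5.011] sd [0.336 0.576 0.487] M cradle [-0.183 -1.04  -0.032] pos in cradle mm [ 4.274  1.775 36.448]
```

>>> drive_tool(steps=[[[0, 0, -0.2], 0, -1], [[0, 0, -0.4], 0, -1], [[0, 0, -0.4], 0, -1], [[0, 0, -0.4], 0, -1], [[0, 0, -0.4], 0, -1]])

```text
time: 14.3
tool_pos: [0.5306, -0.1699, 0.0364]
tcp_rot: [0.002, 0.288, 0.958, -0.001]
ft_force: [2.8, -4.9, 7.9]
width: 0.0287
gripper_force: 40.0
```

```bash
python3 o.py
```

```text
14.5 F cradle [ 5.202 -1.403  8.275] sd [0.392 0.311 0.57 ] M cradle [-0.205 -0.767 -0.068] pos in cradle mm [ 4.307  1.773 36.421]
```

>>> drive_tool(steps=[[[0, -0.2, -0.1], 0, -1], [[0.1, -0.3, -0.1], 0, -1], [[0.1, -0.3, -0.1], 0, -1], [[0.1, -0.3, -0.1], 0, -1], [[0.1, -0.3, -0.1], 0, -1]])

```text
time: 15.0
tool_pos: [0.5306, -0.1699, 0.0364]
tcp_rot: [0.002, 0.288, 0.958, -0.001]
ft_force: [3.6, -2.9, 11.0]
width: 0.0289
gripper_force: 40.0
```

```bash
python3 o.py
```

```text
15.2 F cradle [ 3.635  0.071 10.679] sd [0.452 0.582 0.366] M cradle [-0.064 -0.531 -0.055] pos in cradle mm [ 4.305  1.761 36.4  ]
```

>>> drive_tool(steps=[[[0, 0, 0.1], 0, -1], [[0, 0, 0.2], 0, -1], [[0, 0, 0.2], 0, -1], [[0, 0, 0.2], 0, -1], [[0, 0, 0.2], 0, -1]])

```text
time: 15.7
tool_pos: [0.5306, -0.1699, 0.0364]
tcp_rot: [0.002, 0.288, 0.958, -0.001]
ft_force: [3.8, -3.4, 7.7]
width: 0.0285
gripper_force: 40.0
```

```bash
python3 o.py; python3 o.py
```

```text
15.9 F cradle [4.473 0.061 8.697] sd [0.515 0.45  0.457] M cradle [-0.063 -0.663 -0.045] pos in cradle mm [ 4.307  1.755 36.424]
16.1 F cradle [ 4.334 -0.538  8.232] sd [0.42  0.238 0.724] M cradle [-0.056 -0.683 -0.067] pos in cradle mm [ 4.3    1.766 36.414]
```

The hold is steady: about 8.5 N of push plus the tube's roughly 2.3 N weight on the V, sideways force near zero, and the shoulder held with about 4 N. Handing in.

```bash
python3 -c "
from bench import ticket
print(ticket.sign_off())"
```

```text
the job is handed in; nothing more can be done
None
```

The job is handed in at about 16 s. The tube lies in both grooves of the steel cradle with its shoulder against the +x end face, and the arm still holds it, pressing evenly with about 11 N including the tube's own weight.

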